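Fit the keyed tube rotor on the spin unit's drive hub

TASK

Fit the round eight-well tube rotor, the one with a keyway cut in its bore, onto the drive hub of the white spin unit: turn it so that its keyway meets the hub's key, lower it gently (do not drop it) until it sits fully home, flat on the metal flange, and let go. Leave the cross-shaped four-cup carrier where it stands.

Things in the scene. Friction and masses are not known exactly. Their poses are not given: they have to be found in the camera images.
- rotor_mid (a point): Loose rotor: white disc 120 mm wide, 8 thick, 8 dark wells; metal collar 52 mm in diameter (grip it anyhow), top 60 mm above the underside. Through bore 26 mm in diameter, with one keyway 60 deg wide out to radius 22.5, full height. Point: on the axis, 34 mm above the underside. x: through the keyway (black line on the disc), z up. 0.15-0.3 kg. Starts flat on the bench, either side of the unit.
- hub_seat (a point): Centre of the flange top (68 mm wide, 70 mm above the bench) on the fixed white spin unit, 170x170x60 mm; the disc's underside rests here. Dark hub: 20 mm in diameter, above 12 mm a cone to 8 at 38 mm. Key 8 mm wide (4 at top), out to radius 19, 26 mm high. x: along the key (black line on the housing; blue panel opposite), z up. Seated play 3 mm, 12 deg; misaligned, the rotor stays up on the key.
- spare_mid (a point): The other carrier, loose, to be left alone: a metal cross 142 mm from end to end with four white cups (34 mm wide, 26 high) and a central collar, 34 mm in diameter and 50 high, with a plain round 17 mm bore. Point: on its axis, 25 mm above its underside. It and the rotor stand one to each side of the spin unit, either way round.
Things that resemble listed ones, but are neither listed nor needed, are in the scene too. What is shaped like the part that bears rotor_mid but purple or yellow is not meant.

How it is judged:
By the outcome, as a careful person would: the job done as asked, in the order asked, and still so for the second after the job is handed in, with the robot touching nothing.
It also fails if it takes over 42 s, if anything falls off the work surface, if the arm or the gripper's body presses on something with over 40 N, if the wrist force passes 120 N, or if a joint passes its speed limit or range.

ROBOT

A 7-joint arm with a two-finger parallel gripper is mounted at the origin on the work surface. World frame = base frame: x ahead of the robot, y to its left, z up, the work surface at z = 0. Lengths are in m, angles in degrees, forces in N, time in s.
With the tool pointing down it reaches from about 0.425 to 0.875 m from the base axis. Payload 4.7 kg.
Tool frame: the origin (TCP) lies on the front face of the gripper's body, between the roots of the fingers; the fingertips stand 70 mm ahead of it and the grasp point (between the pads) lies 51 mm ahead of it (tip_extent is the distance from the TCP to the fingertips, in m); z points along the fingers, y is the direction in which the jaws open and shut (so a half turn about z gives the same grasp; the last joint's range is limited). The gripper opens to 87 mm and grips with 3 to 60 N. Pads are 19 mm wide; open, the fingers measure 117 mm over their backs; the gripper's body (75 mm by 190 mm) begins 51 mm behind the grasp point.
Start: joints at [-67.374, 18.392, -4.016, 83.108, 1.295, 78.541, -3.26], TCP at [0.242, 0.603, 0.292] pointing down, gripper open.
Joint ranges: [-163.93, 163.93], [-17.29, 119.83], [-79.2, 71.16], [3.27, 140.29], [-89.18, 269.18], [5.43, 117.66], [-154.24, 154.24]. Speed limits (degrees/s): [147.25, 147.25, 180, 180, 180, 180, 180].

INTERFACE

Orientations are given as [roll, pitch, yaw] about the fixed x, y, z axes, in that order (R = Rz(yaw) Ry(pitch) Rx(roll)).
In Python, from cell import * gives the robot as it stands.
- The arm moves only by the tool carry_out, never from a script. Its argument "increments" is text: rows parted by semicolons, each of 7 numbers parted by spaces: the opening, from 0 (shut) to 1 (fully open), then the shift along the tool's x, y, z in m, then the turn, a rotation vector about the tool's x, y, z in degrees. A call has 1 to 20 rows; each row shifts and turns the pose as measured when the row begins, along the tool's axes as they then stand; what a row does not reach is not made up. A row lasts 1/8 s, in which the tool goes at most 62.5 mm and 10.7 degrees, less where a joint would pass 70% of its speed; a pose out of reach is approached as far as the arm can. A call is refused whole if a number of a shift passes 0.0625 or a number of a turn 10.7, either way. A call with a gripper value outside its range is refused whole. The fingers move at their own pace and stop on an object; "force" is the grip in N (left out, the last holds). Time passes only in rows, so rows that do not move let the fingers close. It gives the time, the measured TCP pose, the force and the opening at its end, in the units of the state.
- get_obs(): the state, without advancing time (a new reading comes with each control period).
- read_camera(name): name is "scene" or "side" or "wrist"; returns a dict with "img" (384x512x3 uint8, blue, green, red), "fx", "fy", "cx", "cy" (pixels), "world_from_camera" (4x4, takes a point from camera to world coordinates). Camera axes: x right, y down, z forward; pixel columns grow to the right and rows downward; lengths in m; the calibration is good to about 2 mm. A picture is of the moment at which its call begins. There is no depth.
- sign_off(): hands the job in, once; it reports no verdict.
Trained networks look in a picture, given as the dict that the camera call returned (one of the last four; its "shot" number tells which), for a name from the list of things; names that differ only in an ending like _2 or _b are one class to them, and where a whole thing is asked for, a point or a joint stands for the part that bears it (a point fixed in the world has none). Each returns a list of dicts, best first, with "confidence" (0 to 1); they miss things now and then, are a little off and sometimes report something else, mostly with a low value. They report only what shows in the picture. A call takes as long as a camera call. They do not tell look-alikes from the thing itself.
- masks_of(target, picture): "pixels" (384x512 bool, what is visible of it) and "bbox" ([left, top, right, bottom] in pixels, round what is visible of it).
The state is a dict: "time_s": time; "qpos": joint angles; "joint_velocities": joint speeds; "effort": joint torques, N m; "tool_pos": TCP position; "tool_rot": TCP orientation; "force": force on the tool from outside, world axes, zero at the start; "wrist_torque": the same for the moment, N m; "grip_width": finger opening in m.
Only numpy, scipy, OpenCV 4.12 (cv2) and the standard library are available. Lean on these libraries where they do the work, as an engineer would, in place of code of your own. Each camera call takes 0.05 s, during which the arm holds its last target.

## Working session

There is one attempt and no reset: what is moved stays moved. The work goes in short steps, Python scripts to look and compute and a tool call to move; the robot and the scene stay as the last step left them, time stands still between calls to the robot, and variables do not carry over. Pictures are saved under pics/ and viewed, and the job is handed in when it is done.

Besides the shell and the picture viewer there is one more tool, called after "Emit:" by a JSON object that holds its "fn" and its "kwargs", one argument or row to a line. carry_out: Moves the arm, as the interface text tells. Its arguments: {"type":"object","properties":{"increments":{"type":"string"},"force":{"type":"number"}},"required":["increments"]}

```bash
ls; mkdir -p pics; python3 - <<'E'
from cell import *
import cv2
o=get_obs();print(o)
for n in ["scene","side","wrist"]:
    p=read_camera(n);cv2.imwrite(f"pics/{n}0.png",p["img"]);print(n,p["fx"],p["fy"],p["cx"],p["cy"],p["world_from_camera"])
    for t in ["rotor_mid","hub_seat","spare_mid"]:
        for m in masks_of(t,p): print(t,m["confidence"],m["bbox"])
E
```

```text
pics
{'time_s': 0.0, 'qpos': array([-67.3742596 ,  18.440491  ,  -4.01243044,  83.17424376,
         1.29460343,  78.53977345,  -3.25941543]), 'joint_velocities': array([-0.05356326, -0.01152845, -0.04078039, -0.02120189, -0.0297908 ,
        0.05298021,  0.05388956]), 'effort': array([ 1.31760762e-04, -4.91293502e+01, -4.03269734e-01, -3.12519407e+01,
       -6.37760991e-02,  4.39606409e-02,  1.76724748e-04]), 'tool_pos': array([0.24149406, 0.60303242, 0.29115049]), 'tool_rot': array([-1.79890697e+02,  6.24279347e-03,  1.58181563e+02]), 'force': array([-0.07123586,  0.47820858, -0.46361873]), 'wrist_torque': array([-0.0034309 , -0.03963021,  0.00498726]), 'grip_width': 0.08725081235389312}
scene 394.23461463539036 394.23461463539036 254.74099074996477 182.0326195557317 [[-1.48626484e-02  6.66019027e-01 -7.45786670e-01  1.05468894e+00]
 [ 9.99730450e-01  2.32032518e-02  7.98036578e-04  1.03308717e-02]
 [ 1.78361834e-02 -7.45573782e-01 -6.66184363e-01  6.28526589e-01]
 [ 0.00000000e+00  0.00000000e+00  0.00000000e+00  1.00000000e+00]]
rotor_mid 0.75 [363.4, 179.1, 418.1, 233.0]
rotor_
[... 403 characters left out ...]
         0.          0.          1.        ]]
rotor_mid 0.89 [220.5, 115.8, 261.4, 154.2]
rotor_mid 0.82 [283.7, 115.1, 319.8, 153.9]
rotor_mid 0.69 [161.5, 121.9, 206.0, 159.2]
hub_seat 0.96 [245.2, 167.7, 323.8, 236.3]
spare_mid 0.89 [252.3, 282.4, 330.2, 356.8]
wrist 266.2203414784109 266.2203414784109 252.85000677040526 197.16961343247323 [[ 3.71271005e-01  8.86890304e-01  2.74924408e-01  1.66287028e-01]
 [ 9.28524400e-01 -3.54455088e-01 -1.10471845e-01  6.33722728e-01]
 [-5.28053128e-04  2.96289014e-01 -9.55098184e-01  3.86004968e-01]
 [ 0.00000000e+00  0.00000000e+00  0.00000000e+00  1.00000000e+00]]
rotor_mid 0.88 [47.9, 222.7, 113.2, 242.3]
rotor_mid 0.76 [149.0, 308.0, 171.6, 330.1]
```

View pics/scene0.png

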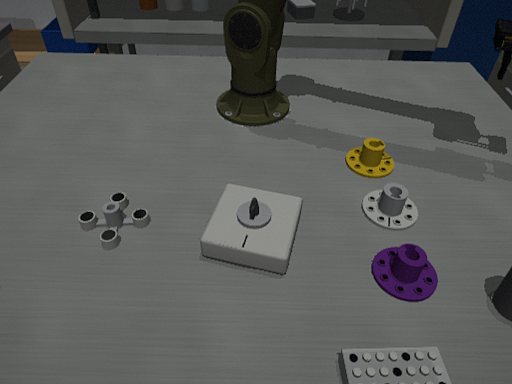

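View pics/side0.png

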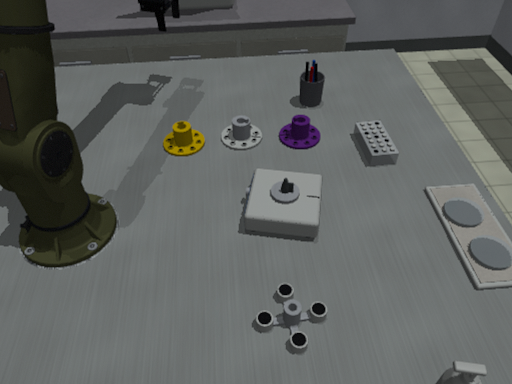

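View pics/wrist0.png

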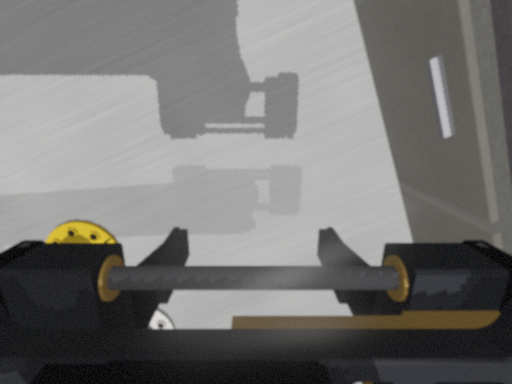

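```bash
cat > h.py <<'E'
import numpy as np,cv2
def ray(p,u,v):
    T=p["world_from_camera"];d=T[:3,:3]@np.array([(u-p["cx"])/p["fx"],(v-p["cy"])/p["fy"],1]);return T[:3,3],d
def atz(p,u,v,z):
    c,d=ray(p,u,v);return c+d*(z-c[2])/d[2]
def proj(p,X):
    T=p["world_from_camera"];X=np.atleast_2d(X);q=(X-T[:3,3])@T[:3,:3]
    return np.c_[p["fx"]*q[:,0]/q[:,2]+p["cx"],p["fy"]*q[:,1]/q[:,2]+p["cy"]]
def circ(c,r,z,n=72):
    a=np.linspace(0,2*np.pi,n,endpoint=False);return np.c_[c[0]+r*np.cos(a),c[1]+r*np.sin(a),0*a+z]
def crop(p,box,s,name,polys=()):
    l,t,r,b=box;im=cv2.resize(p["img"][t:b,l:r],None,fx=s,fy=s,interpolation=cv2.INTER_CUBIC)
    for X,col,cl in polys:
        q=((proj(p,X)-[l,t]+.5)*s-.5);cv2.polylines(im,[np.round(q*8).astype(int).reshape(-1,1,2)],cl,col,1,cv2.LINE_AA,3)
    cv2.imwrite(name,im)
E
python3 - <<'E'
from cell import *
from h import *
for n,b1,b2 in [("scene",(355,170,425,240),(195,175,310,280)),("side",(212,105,272,160),(240,160,330,240))]:
    p=read_camera(n)
    a=[m for m in masks_of("rotor_mid",p)]
    for m in a:
        l,t,r,b=m["bbox"]; print(n,m["bbox"],atz(p,(l+r)/2,(t+b)/2,.02))
    A=cv2.resize(p["img"][b1[1]:b1[3],b1[0]:b1[2]],(390,390*(b1[3]-b1[1])//(b1[2]-b1[0])),interpolation=2)
    B=cv2.resize(p["img"][b2[1]:b2[3],b2[0]:b2[2]],(400,400*(b2[3]-b2[1])//(b2[2]-b2[0])),interpolation=2)
    h=max(A.shape[0],B.shape[0]);C=np.zeros((h,800,3),np.uint8);C[:A.shape[0],:390]=A;C[:B.shape[0],400:]=B
    cv2.imwrite(f"pics/{n}1.png",C)
E
```

```text
scene [345.6, 138.6, 391.9, 178.8] [0.27590204 0.2949521  0.02      ]
scene [372.8, 242.3, 434.0, 302.3] [0.61569218 0.29114212 0.02      ]
scene [365.0, 181.3, 417.7, 233.4] [0.44592008 0.31009808 0.02      ]
side [161.8, 120.1, 204.2, 158.0] [0.26656004 0.29464389 0.02      ]
side [220.6, 115.8, 261.3, 154.3] [0.43342575 0.29668391 0.02      ]
side [279.4, 113.0, 317.3, 150.3] [0.60067014 0.29608756 0.02      ]
```

View pics/scene1.png

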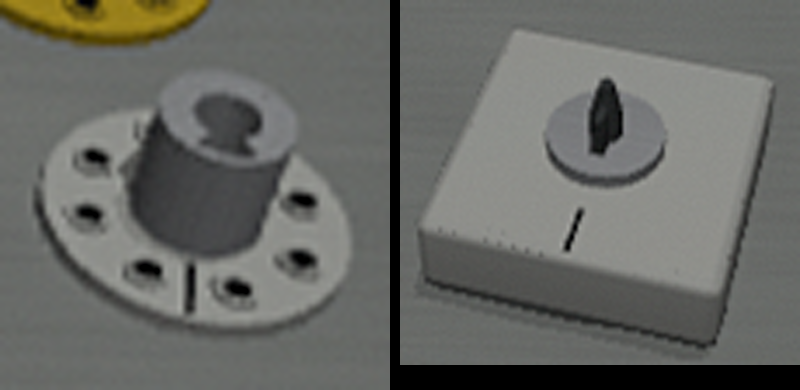

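View pics/side1.png

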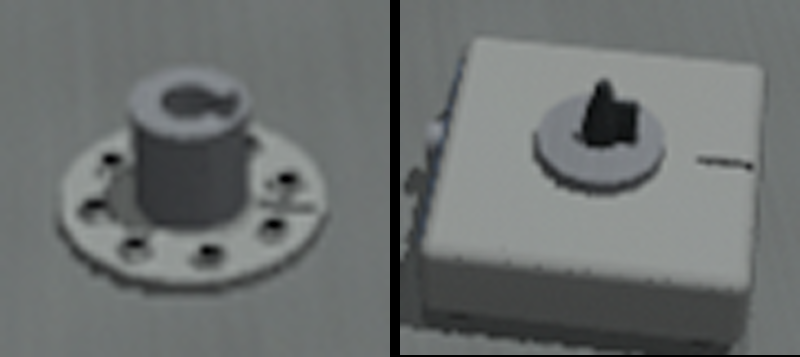

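```bash
cat > fit.py <<'E'
from h import *
from scipy.optimize import least_squares
def model_rotor(c):
    return np.r_[circ(c,.06,.0),circ(c,.06,.008),circ(c,.026,.06)]
E
python3 - <<'E'
from cell import *
from fit import *
C={}
for n in ["scene","side"]: C[n]=read_camera(n)
p=C["scene"];q=C["side"]
print("rot line",atz(p,389.1,217,.008),atz(p,389.1,226.5,.008),atz(q,252,136.9,.008),atz(q,260.9,137.3,.008))
print("hub line",atz(p,247.6,235.4,.06),atz(p,243,246.9,.06),atz(q,306.8,195.6,.06),atz(q,319.2,197.4,.06))
# rotor extents
obs={"scene":(361.8,None,418.2,228.5),"side":(212+60/6.5,None,212+328/6.5,105+292/6.5)}
# flange extents
fob={"scene":(195+145/3.478,None,195+266/3.478,175+186/3.478),"side":(240+133/4.444,160+92/4.444,240+266/4.444,160+192/4.444)}
def r(c,n,f):
    X=np.r_[circ(c,.06,0),circ(c,.06,.008)] if f==0 else np.r_[circ(c,.034,.06),circ(c,.034,.07)]
    u=proj(C[n],X);o=(obs,fob)[f][n]
    e=[u[:,0].min()-o[0],u[:,0].max()-o[2],u[:,1].max()-o[3]]
    return e
for f in (0,1):
    x0=[.43,.3] if f==0 else [.5,0]
    for n in C:
        s=least_squares(r,x0,args=(n,f));print(f,n,s.x,s.fun)
    s=least_squares(lambda c:np.r_[r(c,"scene",f),r(c,"side",f)],x0);print(f,s.x,s.fun)
    if f==0: cr=s.x
    else: ch=s.x
for n,b1,b2 in [("scene",(355,170,425,240),(195,175,310,280)),("side",(212,105,272,160),(240,160,330,240))]:
    g=(0,200,0)
    crop(C[n],b1,6,f"pics/{n}_r.png",[(circ(cr,.06,.008),g,True),(circ(cr,.026,.06),g,True),(circ(cr,.013,.06),(0,0,255),True)])
    crop(C[n],b2,5,f"pics/{n}_h.png",[(circ(ch,.034,.07),g,True),(circ(ch,.004,.108),(0,0,255),True),(circ(ch,.01,.07),(0,0,255),True)])
a=cv2.imread("pics/scene_r.png");b=cv2.imread("pics/side_r.png");
c=cv2.imread("pics/scene_h.png");d=cv2.imread("pics/side_h.png");
def st(a,b,nm):
    h=max(a.shape[0],b.shape[0]);Z=np.zeros((h,a.shape[1]+b.shape[1],3),np.uint8);Z[:a.shape[0],:a.shape[1]]=a;Z[:b.shape[0],a.shape[1]:]=b;Z=cv2.resize(Z,None,fx=min(1,800/Z.shape[1]),fy=min(1,800/Z.shape[1]));cv2.imwrite(nm,Z)
st(a,b,"pics/ov_r.png");st(c,d,"pics/ov_h.png")
E
```

```text
rot line [0.46360429 0.30389508 0.008     ] [0.49125623 0.29727414 0.008     ] [0.46568666 0.30027893 0.008     ] [0.49134315 0.29583232 0.008     ]
hub line [ 5.69190315e-01 -1.66176310e-04  6.00000000e-02] [ 0.59681154 -0.00778798  0.06      ] [ 0.56968069 -0.00118046  0.06      ] [ 0.59750544 -0.00974333  0.06      ]
0 scene [0.42933898 0.31417661] [ 0.1808646  -0.17648224  0.02416311]
0 side [0.43685247 0.31343883] [ 0.19409978 -0.19392492  0.01957581]
0 [0.43419518 0.31294419] [ 0.03955138 -0.0870618   1.73538212 -0.70607934 -1.0778354   0.18877704]
1 scene [0.51760599 0.01103505] [ 0.04713363 -0.04737066  0.00401799]
1 side [0.51929448 0.01292657] [ 0.4498733  -0.44470876  0.02844208]
1 [0.5186524  0.01131703] [ 0.16532328  0.10554086  0.42036328  0.25913746 -0.60421216  0.551457  ]
```

View pics/ov_r.png

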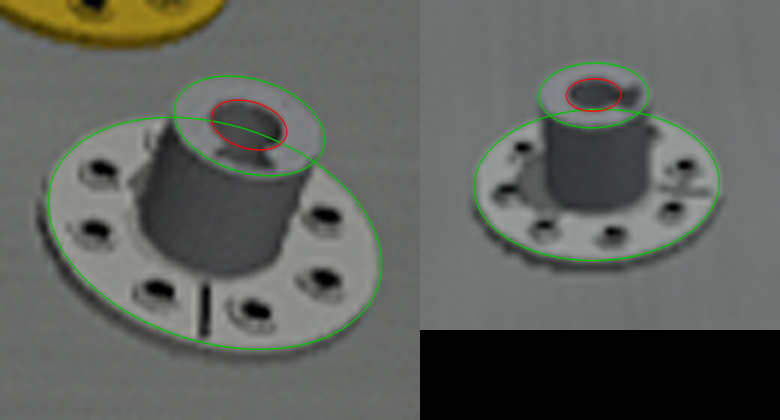

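View pics/ov_h.png

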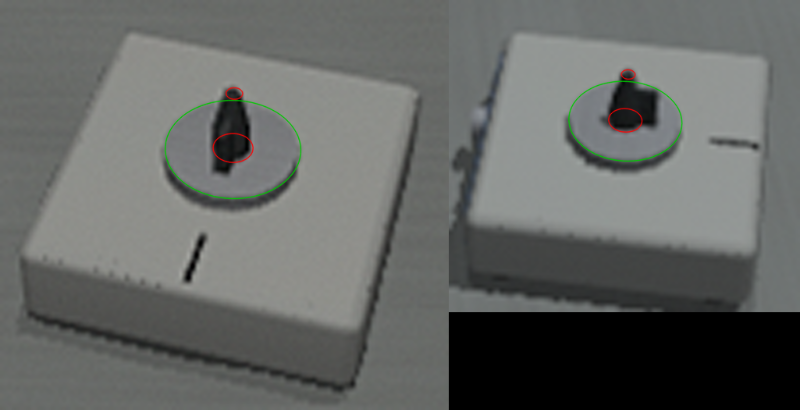

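The scene shows four look-alikes: white rotor (390,205), yellow (371,158) and purple (405,270) decoys, and the cross carrier (114,217). The white one, with the keyway in its bore and a black line on its disc, is the target. The hub is at (255,212). I'll take a better look from above, between rotor and hub.

Emit:
{"fn": "carry_out", "kwargs": {
  "increments": "1 -0.0462 -0.0324 0 0 0 0;1 -0.0462 -0.0324 0 0 0 0;1 -0.0462 -0.0324 0 0 0 0;1 -0.0462 -0.0324 0 0 0 0;1 -0.0462 -0.0324 0 0 0 0;1 -0.0462 -0.0324 0 0 0 0;1 -0.0462 -0.0324 0 0 0 0;1 -0.0462 -0.0324 0 0 0 0;1 -0.0462 -0.0324 0 0 0 0;1 -0.0462 -0.0324 0 0 0 0;1 0 0 0 0 0 0"
}}

```text
time_s: 2.28
tool_pos: [0.5599, 0.1171, 0.2926]
tool_rot: [179.7, 0.2, 158.3]
force: [-0.1, 0.4, -0.1]
grip_width: 0.0869
```

```bash
python3 - <<'E'
from cell import *
from h import *
o=get_obs();print(o["time_s"],o["tool_pos"],o["tool_rot"],o["qpos"].round(1))
p=read_camera("wrist");cv2.imwrite("pics/w2.png",p["img"]);print(p["world_from_camera"])
import pickle;pickle.dump(p,open("w2.pkl","wb"))
for t in ["rotor_mid","hub_seat"]:
    for m in masks_of(t,p): print(t,m["confidence"],m["bbox"])
E
```

```text
2.275 [0.55991408 0.11712197 0.29260077] [1.79685863e+02 1.76056994e-01 1.58335382e+02] [-32.    8.7  19.6  95.5  -3.2  76.1  56.5]
[[ 0.36881525  0.88637224  0.27985634  0.48407387]
 [ 0.92948857 -0.35335784 -0.1057792   0.14684165]
 [ 0.00512969  0.29913625 -0.95419662  0.38623131]
 [ 0.          0.          0.          1.        ]]
rotor_mid 0.94 [344.1, 113.8, 429.3, 194.2]
rotor_mid 0.67 [310.9, 0.0, 407.3, 76.0]
hub_seat 0.81 [77.3, 100.5, 238.7, 251.5]
```

View pics/w2.png

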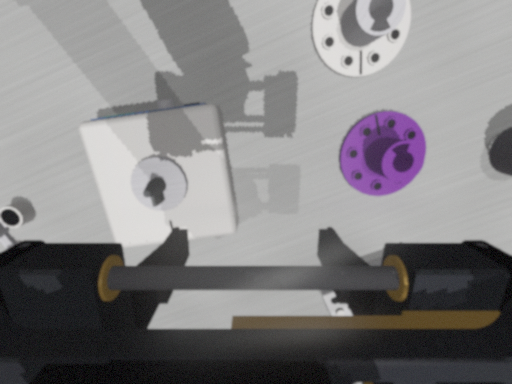

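Hub flange is at (158,183) and white rotor at about (362,30), partly out of the frame. I'll measure both here with contour fits.

```bash
python3 - <<'E'
from h import *
import pickle
p=pickle.load(open("w2.pkl","rb"))
g=(0,200,0);r=(0,0,255)
ch=np.array([.5187,.0115]);cr=np.array([.434,.312])
def ln(c,a,r0,r1,z):
    d=np.array([np.cos(np.radians(a)),np.sin(np.radians(a))]);return np.array([[*(c+d*r0),z],[*(c+d*r1),z]])
crop(p,(80,100,240,250),5,"pics/w2h.png",[(circ(ch,.034,.07),g,True),(circ(ch,.004,.108),r,True),(ln(ch,-15,.05,.085,.06),r,False)])
crop(p,(300,0,420,90),6,"pics/w2r.png",[(circ(cr,.06,.008),g,True),(circ(cr,.026,.06),r,True),(ln(cr,-15,.028,.06,.008),r,False)])
E
```

```text
(no output)
```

View pics/w2h.png

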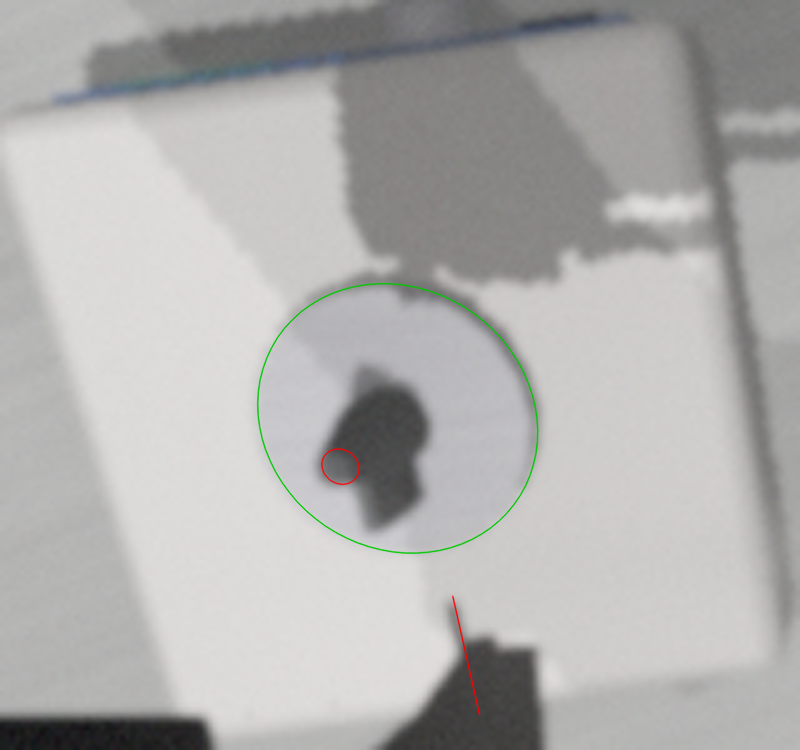

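View pics/w2r.png

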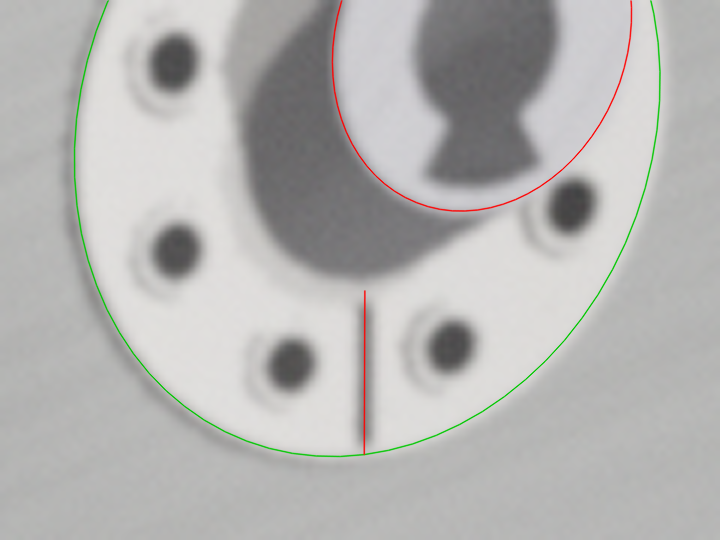

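Both overlays agree to within about 1 mm: hub at (0.5187, 0.0115), rotor at (0.434, 0.312), and both yaws about -15°. Moving over the rotor.

Emit:
{"fn": "carry_out", "kwargs": {
  "increments": "1 0.037 0.0265 0.01 0 0 0;1 0.037 0.0265 0.015 0 0 0;1 0.037 0.0265 0.02 0 0 0;1 0.037 0.0265 0.02 0 0 0;1 0.037 0.0265 0.02 0 0 0;1 0 0 0 0 0 0;1 0 0 0 0 0 0"
}}

```text
time_s: 3.3
tool_pos: [0.4193, 0.3319, 0.2074]
tool_rot: [179.3, -0.0, 160.2]
force: [0.7, -1.3, 0.3]
grip_width: 0.0869
```

```bash
cat >> h.py <<'E'
from scipy.spatial.transform import Rotation as Ro
def delta(o,target,yaw=None):
    R=Ro.from_euler("xyz",o["tool_rot"],degrees=True)
    d=R.inv().apply(np.array(target)-o["tool_pos"])
    y=o["tool_rot"][2] if yaw is None else yaw
    T=Ro.from_euler("xyz",[180,0,y],degrees=True)
    return d.round(4),(R.inv()*T).as_rotvec(degrees=True).round(2)
E
python3 - <<'E'
from cell import *
from h import *
o=get_obs();print(o["time_s"],o["tool_pos"],o["tool_rot"],o["qpos"].round(1))
print(delta(o,[.434,.312,.086]))
p=read_camera("wrist");cv2.imwrite("pics/w3.png",p["img"])
E
```

```text
3.3 [0.41926845 0.3318537  0.20736751] [ 1.79273226e+02 -3.72400760e-02  1.60222959e+02] [-48.    7.4   7.6 106.5  -1.5  65.6  30.3]
(array([-0.0207, -0.0152,  0.1212]), array([ 0.73, -0.04, -0.  ]))
```

View pics/w3.png

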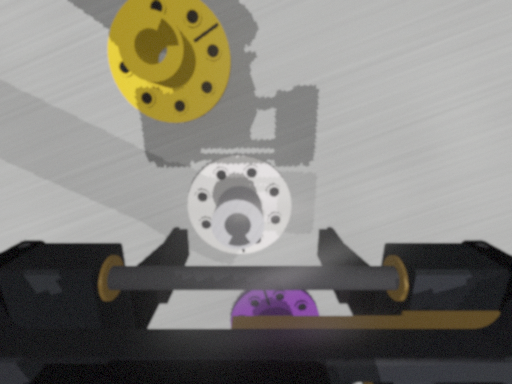

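White rotor is between the fingers at (240,220). I'll correct the lateral position, then descend.

Emit:
{"fn": "carry_out", "kwargs": {
  "increments": "1 -0.01 -0.0075 0.01 0.4 0 0;1 -0.009 -0.007 0.02 0.3 0 0;1 0 0 0.015 0 0 0;1 0 0 0 0 0 0;1 0 0 0 0 0 0"
}}

```text
time_s: 3.98
tool_pos: [0.435, 0.3074, 0.1588]
tool_rot: [-179.9, -0.0, 159.9]
force: [0.3, 0.6, -0.3]
grip_width: 0.0871
```

```bash
python3 - <<'E'
from cell import *
from h import *
o=get_obs();print(o["time_s"],o["tool_pos"],o["tool_rot"])
print(delta(o,[.434,.312,.086]))
E
```

```text
3.975 [0.43497026 0.30744356 0.1588107 ] [-1.79933258e+02 -4.42482515e-02  1.59850908e+02]
(array([0.0024, 0.004 , 0.0728]), array([-0.07, -0.04,  0.  ]))
```

Emit:
{"fn": "carry_out", "kwargs": {
  "increments": "1 0.002 0.003 0.016 0 0 0;1 0 0 0.02 0 0 0;1 0 0 0.016 0 0 0;1 0 0 0.01 0 0 0;1 0 0 0.004 0 0 0;1 0 0 0 0 0 0;1 0 0 0 0 0 0"
}}

```text
time_s: 4.85
tool_pos: [0.434, 0.3136, 0.09]
tool_rot: [179.9, 0.0, 160.0]
force: [-0.1, -0.3, -0.1]
grip_width: 0.0871
```

```bash
python3 - <<'E'
from cell import *
from h import *
o=get_obs();print(o["time_s"],o["tool_pos"],o["tool_rot"])
print(delta(o,[.434,.312,.086]))
p=read_camera("wrist");cv2.imwrite("pics/w4.png",p["img"])
E
```

```text
4.85 [0.43404706 0.31355824 0.09004378] [1.79883096e+02 5.71389447e-03 1.59977557e+02]
(array([-0.0005, -0.0015,  0.004 ]), array([0.12, 0.01, 0.  ]))
```

View pics/w4.png

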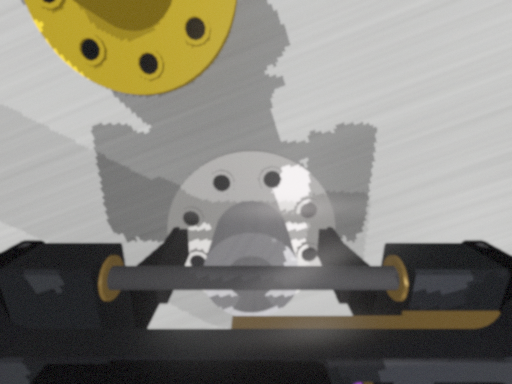

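The rotor collar is centred between the fingers (about 250,260). Closing.

Emit:
{"fn": "carry_out", "kwargs": {
  "increments": "0 0 0 0 0 0 0;0 0 0 0 0 0 0;0 0 0 0 0 0 0;0 0 0 0 0 0 0;0 0 0 0 0 0 0;0 0 0 0 0 0 0",
  "force": 35
}}

```text
time_s: 5.65
tool_pos: [0.4345, 0.3135, 0.0912]
tool_rot: [179.8, 0.0, 160.0]
force: [1.0, 0.1, -0.0]
grip_width: 0.051
```

Emit:
{"fn": "carry_out", "kwargs": {
  "increments": "0 0 0 -0.015 0 0 0;0 0 0 -0.03 0 0 0;0 0 0 -0.035 0 0 0;0 0 0 -0.03 0 0 0;0 0 0 -0.02 0 0 0;0 0 0 0 0 0 0;0 0 0 0 0 0 0"
}}

```text
time_s: 6.52
tool_pos: [0.4328, 0.3126, 0.2265]
tool_rot: [179.9, -0.0, 160.0]
force: [-0.8, -0.5, -2.3]
grip_width: 0.0513
```

```bash
python3 - <<'E'
from cell import *
from h import *
o=get_obs();print(o["time_s"],o["tool_pos"],o["tool_rot"],o["force"],o["grip_width"])
print(delta(o,[.5187,.0115,.235],160))
C={}
for n,b in [("scene",(350,130,450,240)),("side",(200,70,290,150))]:
    p=read_camera(n);crop(p,b,5,f"pics/{n}5.png")
a=cv2.imread("pics/scene5.png");b=cv2.imread("pics/side5.png");b=cv2.copyMakeBorder(b,0,a.shape[0]-b.shape[0],0,0,0)
im=np.hstack([a,b]);cv2.imwrite("pics/5.png",cv2.resize(im,None,fx=.8,fy=.8))
E
```

```text
6.525 [0.43284323 0.31264751 0.22645864] [ 1.79886469e+02 -2.76381208e-02  1.59974581e+02] [-0.83575923 -0.53869088 -2.25752109] 0.051281844212572474
(array([-0.1838, -0.2535, -0.0091]), array([ 0.11, -0.03, -0.03]))
```

View pics/5.png

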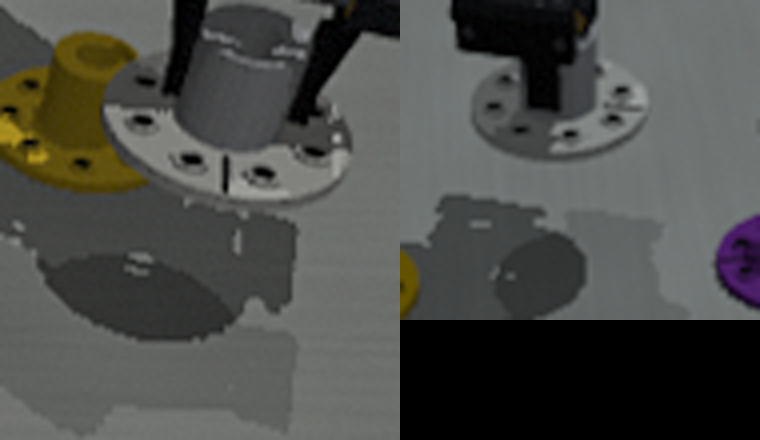

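Rotor is lifted level, at (225,100) in the left crop. Carrying it over the hub.

Emit:
{"fn": "carry_out", "kwargs": {
  "increments": "0 -0.008 -0.011 -0.005 0 0 0;0 -0.016 -0.022 -0.004 0 0 0;0 -0.022 -0.031 0 0 0 0;0 -0.025 -0.034 0 0 0 0;0 -0.025 -0.034 0 0 0 0;0 -0.025 -0.034 0 0 0 0;0 -0.022 -0.03 0 0 0 0;0 -0.014 -0.02 0 0 0 0;0 -0.008 -0.011 0 0 0 0;0 -0.003 -0.004 0 0 0 0;0 0 0 0 0 0 0;0 0 0 0 0 0 0"
}}

```text
time_s: 8.12
tool_pos: [0.5113, 0.0213, 0.2318]
tool_rot: [-179.6, -0.4, 159.8]
force: [-0.3, -0.6, -3.5]
grip_width: 0.0506
```

```bash
python3 - <<'E'
from cell import *
from h import *
o=get_obs();print(o["time_s"],o["tool_pos"],o["tool_rot"],o["force"],o["grip_width"],o["qpos"].round(1))
print(delta(o,[.5187,.0115,.235],160))
E
```

```text
8.125 [0.51131715 0.02131321 0.23177459] [-179.61132276   -0.36311114  159.79139614] [-0.34554028 -0.5621839  -3.50798433] 0.0505767895393772 [-28.5   3.9  24.1 107.6  -1.5  69.3  65.9]
(array([-0.0103, -0.0067, -0.0032]), array([-0.39, -0.36, -0.21]))
```

Emit:
{"fn": "carry_out", "kwargs": {
  "increments": "0 -0.006 -0.004 0 -0.3 -0.3 -0.2;0 -0.004 -0.0025 0 0 0 0;0 0 0 0 0 0 0;0 0 0 0 0 0 0"
}}

```text
time_s: 8.62
tool_pos: [0.5189, 0.013, 0.2317]
tool_rot: [-179.9, -0.1, 160.2]
force: [-0.7, -0.2, -4.1]
grip_width: 0.0509
```

```bash
python3 - <<'E'
from cell import *
from h import *
o=get_obs();print(o["time_s"],o["tool_pos"],o["tool_rot"],o["force"],o["grip_width"])
print(delta(o,[.5187,.0115,.235],160))
tp=o["tool_pos"]; c=tp[:2]; z0=tp[2]-.0912
g=(0,200,0);r=(0,0,255)
def ln(c,a,r0,r1,z):
    d=np.array([np.cos(np.radians(a)),np.sin(np.radians(a))]);return np.array([[*(c+d*r0),z],[*(c+d*r1),z]])
L=[]
for n,b in [("scene",(190,120,320,280)),("side",(235,90,330,240))]:
    p=read_camera(n);crop(p,b,4,f"pics/{n}6.png",[(circ(c,.06,z0+.008),g,True),(ln(c,-15,.028,.06,z0+.008),r,False)])
    L.append(cv2.imread(f"pics/{n}6.png"))
h=max(a.shape[0] for a in L);L=[cv2.copyMakeBorder(a,0,h-a.shape[0],0,0,0) for a in L]
im=np.hstack(L);s=min(800/im.shape[1],600/im.shape[0]);cv2.imwrite("pics/6.png",cv2.resize(im,None,fx=s,fy=s))
E
```

```text
8.625 [0.51890833 0.01295756 0.23171405] [-1.79945115e+02 -5.56417450e-02  1.60193348e+02] [-0.65858754 -0.23017442 -4.07183792] 0.05094338980459117
(array([-0.0003, -0.0014, -0.0033]), array([-0.05, -0.06,  0.19]))
```

View pics/6.png

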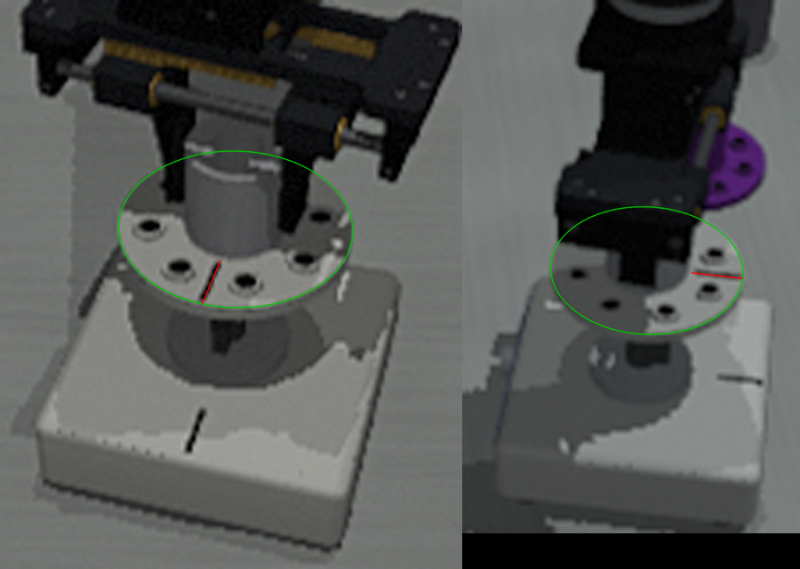

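The overlay matches in both views: the rotor is centred over the hub and its line parallels the housing line, near (210,280) and (195,430). Lowering.

Emit:
{"fn": "carry_out", "kwargs": {
  "increments": "0 0 -0.0014 0.006 0 0 0.2;0 0 0 0.01 0 0 0;0 0 0 0.01 0 0 0;0 0 0 0.006 0 0 0;0 0 0 0 0 0 0"
}}

```text
time_s: 9.35
tool_pos: [0.5176, 0.0117, 0.1965]
tool_rot: [-179.9, -0.1, 160.0]
force: [-0.2, -0.4, -2.9]
grip_width: 0.0509
```

```bash
python3 - <<'E'
from cell import *
from h import *
o=get_obs();print(o["time_s"],o["tool_pos"],o["tool_rot"],o["force"],o["grip_width"])
print(delta(o,[.5187,.0115,.161],160))
E
```

```text
9.35 [0.51758629 0.01168916 0.19651894] [-1.79897672e+02 -1.46238194e-01  1.59997170e+02] [-0.16770747 -0.35582041 -2.88995738] 0.050914886339361885
(array([-0.0012,  0.0003,  0.0355]), array([-0.1 , -0.15, -0.  ]))
```

Emit:
{"fn": "carry_out", "kwargs": {
  "increments": "0 -0.0011 0.0003 0.004 0 0 0;0 0 0 0.005 0 0 0;0 0 0 0.005 0 0 0;0 0 0 0.005 0 0 0;0 0 0 0.003 0 0 0;0 0 0 0 0 0 0"
}}

```text
time_s: 10.1
tool_pos: [0.5191, 0.0116, 0.1734]
tool_rot: [-179.9, -0.1, 160.0]
force: [-0.3, 0.7, -2.7]
grip_width: 0.0509
```

```bash
python3 - <<'E'
from cell import *
from h import *
o=get_obs();print(o["time_s"],o["tool_pos"],o["tool_rot"],o["force"],o["wrist_torque"],o["grip_width"])
print(delta(o,[.5187,.0115,.161],160))
E
```

```text
10.1 [0.5191482  0.01162778 0.17339097] [-1.79922162e+02 -9.75583034e-02  1.60002843e+02] [-0.27275743  0.74666742 -2.66344016] [ 0.08820868 -0.02456498 -0.03690585] 0.050869077177841796
(array([ 0.0004, -0.0003,  0.0124]), array([-0.08, -0.1 ,  0.  ]))
```

Past the key top (TCP z 0.187) with no contact force, so it is engaged. Continuing gently.

Emit:
{"fn": "carry_out", "kwargs": {
  "increments": "0 0 0 0.003 0 0 0;0 0 0 0.003 0 0 0;0 0 0 0.002 0 0 0;0 0 0 0.0015 0 0 0;0 0 0 0.0010 0 0 0;0 0 0 0 0 0 0"
}}

```text
time_s: 10.85
tool_pos: [0.5194, 0.0116, 0.1625]
tool_rot: [-179.9, -0.1, 160.0]
force: [0.5, -0.5, -2.7]
grip_width: 0.0507
```

Emit:
{"fn": "carry_out", "kwargs": {
  "increments": "0 0 0 0.001 0 0 0;0 0 0 0.001 0 0 0;0 0 0 0.001 0 0 0;0 0 0 0 0 0 0"
}}

```text
time_s: 11.35
tool_pos: [0.5197, 0.0116, 0.1613]
tool_rot: [180.0, -0.1, 160.0]
force: [-0.2, 0.6, -2.9]
grip_width: 0.051
```

Emit:
{"fn": "carry_out", "kwargs": {
  "increments": "0 0.0005 0 0.0015 0 0 0;0 0 0 0.0015 0 0 0;0 0 0 0.0015 0 0 0;0 0 0 0 0 0 0"
}}

```text
time_s: 11.85
tool_pos: [0.5198, 0.0115, 0.1613]
tool_rot: [179.9, -0.0, 160.0]
force: [0.2, -0.0, -3.5]
grip_width: 0.0511
```

Emit:
{"fn": "carry_out", "kwargs": {
  "increments": "0 0 0 0.003 0 0 0;0 0 0 0.003 0 0 0"
}}

```text
time_s: 12.1
tool_pos: [0.5201, 0.0115, 0.161]
tool_rot: [179.8, -0.1, 160.0]
force: [-10.9, -1.1, 24.9]
grip_width: 0.0508
```

```bash
python3 - <<'E'
from cell import *
from h import *
o=get_obs();print(o["time_s"],o["tool_pos"],o["tool_rot"],o["force"],o["wrist_torque"],o["grip_width"])
c=np.array([.5187,.0115]);g=(0,200,0)
L=[]
for n,b in [("scene",(190,150,320,280)),("side",(235,130,330,240))]:
    p=read_camera(n);crop(p,b,4,f"pics/{n}7.png",[(circ(c,.06,.07),g,True)]);L.append(cv2.imread(f"pics/{n}7.png"))
h=max(a.shape[0] for a in L);L=[cv2.copyMakeBorder(a,0,h-a.shape[0],0,0,0) for a in L]
im=np.hstack(L);s=min(800/im.shape[1],600/im.shape[0]);cv2.imwrite("pics/7.png",cv2.resize(im,None,fx=s,fy=s))
E
```

```text
12.1 [0.52006234 0.01146154 0.16100819] [ 1.79802619e+02 -1.41207602e-01  1.59989613e+02] [-10.91222045  -1.13422573  24.94563555] [-0.4263325   2.50839536 -0.04142324] 0.05080376405979049
```

View pics/7.png

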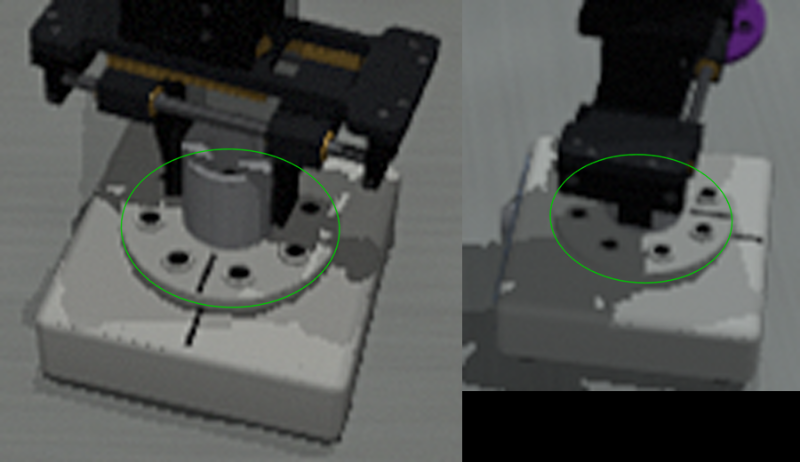

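Contact is firm (about 25 N) at TCP z 0.161, exactly the predicted seat height. The keyway line and housing line are collinear. Relaxing and letting go.

Emit:
{"fn": "carry_out", "kwargs": {
  "increments": "0 0 0 0.0005 0 0 0;0.75 0 0 0.0005 0 0 0;1 0 0 0 0 0 0;1 0 0 0 0 0 0;1 0 0 0 0 0 0;1 0 0 0 0 0 0"
}}

```text
time_s: 12.95
tool_pos: [0.5209, 0.0116, 0.16]
tool_rot: [179.8, -0.0, 160.0]
force: [1.2, 1.1, 0.7]
grip_width: 0.0856
```

Emit:
{"fn": "carry_out", "kwargs": {
  "increments": "1 0 0 -0.01 0 0 0;1 0 0 -0.02 0 0 0;1 0 0 -0.03 0 0 0;1 0 0 -0.03 0 0 0;1 0 0 -0.03 0 0 0;1 0.03 0 -0.02 0 0 0;1 -0.03 0 0 0 0 0;1 -0.06 0 0 0 0 0;1 -0.05 0 0 0 0 0;1 0 0 0 0 0 0;1 0 0 0 0 0 0"
}}

```text
time_s: 14.32
tool_pos: [0.6267, -0.0266, 0.3135]
tool_rot: [179.4, 0.4, 160.1]
force: [-0.3, -0.4, 0.1]
grip_width: 0.0866
```

```bash
python3 - <<'E'
from cell import *
from h import *
o=get_obs();print(o["time_s"],o["tool_pos"],o["tool_rot"],o["force"])
c=np.array([.5187,.0115]);g=(0,200,0)
L=[]
for n,b in [("scene",(190,150,320,280)),("side",(235,130,330,240))]:
    p=read_camera(n);cv2.imwrite(f"pics/{n}8f.png",p["img"]);crop(p,b,4,f"pics/{n}8.png",[(circ(c,.06,.078),g,True),(circ(c,.026,.13),g,True)]);L.append(cv2.imread(f"pics/{n}8.png"))
h=max(a.shape[0] for a in L);L=[cv2.copyMakeBorder(a,0,h-a.shape[0],0,0,0) for a in L]
im=np.hstack(L);s=min(800/im.shape[1],600/im.shape[0]);cv2.imwrite("pics/8.png",cv2.resize(im,None,fx=s,fy=s))
p=read_camera("wrist");cv2.imwrite("pics/w8.png",p["img"])
E
```

```text
14.325 [ 0.62672529 -0.02658624  0.31346745] [179.42978213   0.36396975 160.13006728] [-0.31023829 -0.41229008  0.13285994]
```

View pics/8.png

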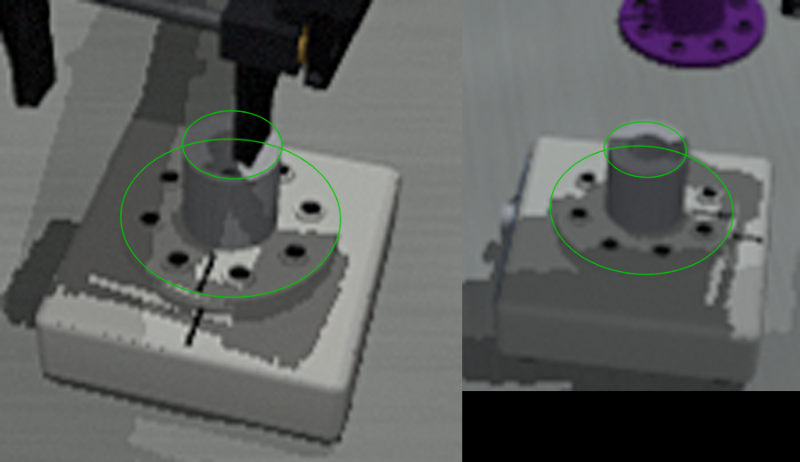

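View pics/w8.png

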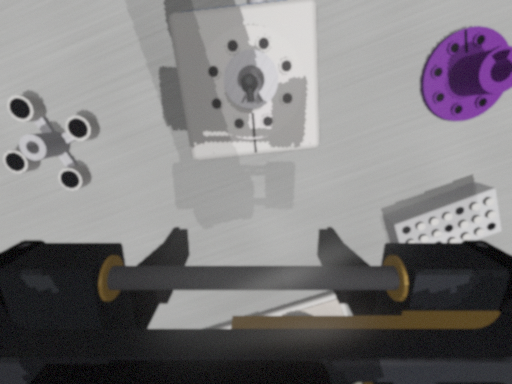

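View pics/scene8f.png

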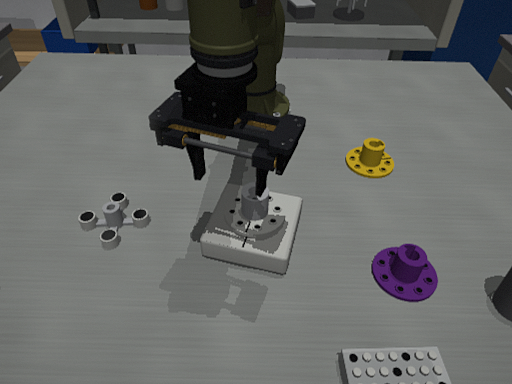

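The collar top appears a little lower than my overlay predicts. I'll clear the view and check the seating height properly before signing off.

Emit:
{"fn": "carry_out", "kwargs": {
  "increments": "1 0 0.05 -0.02 0 0 0;1 0 0.06 -0.02 0 0 0;1 0 0.06 0 0 0 0;1 0 0.05 0 0 0 0;1 0 0.03 0 0 0 0;1 0 0 0 0 0 0;1 0 0 0 0 0 0"
}}

```text
time_s: 15.35
tool_pos: [0.707, 0.2154, 0.3646]
tool_rot: [178.9, 0.5, 160.2]
force: [0.5, -1.2, 0.1]
grip_width: 0.0871
```

```bash
python3 - <<'E'
from cell import *
from h import *
import pickle
P={n:read_camera(n) for n in ["scene","side","wrist"]};pickle.dump(P,open("P9.pkl","wb"))
L=[]
for n,b in [("scene",(200,160,310,280)),("side",(235,130,330,240))]:
    crop(P[n],b,5,f"pics/{n}9.png");L.append(cv2.imread(f"pics/{n}9.png"))
h=max(a.shape[0] for a in L);L=[cv2.copyMakeBorder(a,0,h-a.shape[0],0,0,0) for a in L]
im=np.hstack(L);s=min(800/im.shape[1],600/im.shape[0]);print(s);cv2.imwrite("pics/9.png",cv2.resize(im,None,fx=s,fy=s))
cv2.imwrite("pics/w9.png",P["wrist"]["img"])
E
```

```text
0.7804878048780488
```

View pics/9.png

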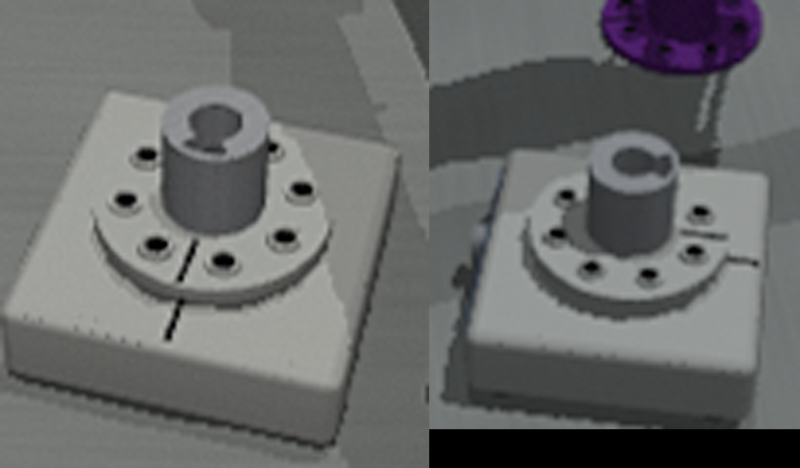

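View pics/w9.png

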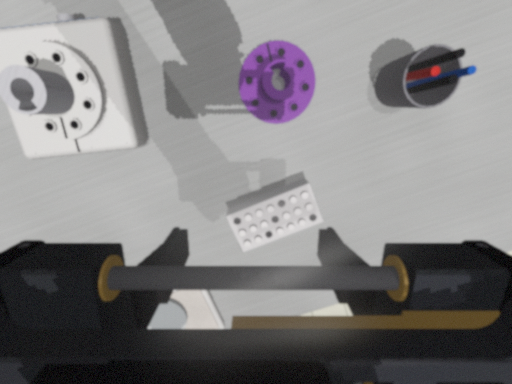

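```bash
python3 - <<'E'
from h import *
import pickle
from scipy.optimize import least_squares
P=pickle.load(open("P9.pkl","rb"))
def f(v,ns):
    e=[]
    for n in ns:
        D=proj(P[n],circ(v,.06,v[2]+.008));K=proj(P[n],circ(v,.026,v[2]+.06))
        if n=="scene":
            e+=[D[:,0].min()-223.8,D[:,0].max()-284.6,D[:,1].max()-234.6,K[:,0].min()-241.3,K[:,0].max()-268.9,K[:,1].min()-182,K[:,1].max()-201.3]
        else:
            e+=[D[:,0].min()-260.1,D[:,1].max()-206.9,K[:,0].min()-275.5,K[:,0].max()-299.3,K[:,1].min()-163.3,K[:,1].max()-179.2]
    return e
for ns in (["scene"],["side"],["scene","side"]):
    s=least_squares(f,[.52,.012,.07],args=(ns,),x_scale=.01);print(ns,s.x,np.round(s.fun,1))
v=[.5187,.0115,.07];print(np.round(f(v,["scene"]),1),np.round(f(v,["side"]),1))
g=(0,200,0);r=(0,0,255);v=s.x
def ln(c,a,r0,r1,z):
    d=np.array([np.cos(np.radians(a)),np.sin(np.radians(a))]);return np.array([[*(c+d*r0),z],[*(c+d*r1),z]])
L=[]
for n,b in [("scene",(200,160,310,280)),("side",(235,130,330,240))]:
    crop(P[n],b,4,"pics/t.png",[(circ(v,.06,v[2]+.008),g,True),(circ(v,.026,v[2]+.06),g,True),(circ(v[:2],.06,.078),r,True)]);L.append(cv2.imread("pics/t.png"))
h=max(a.shape[0] for a in L);L=[cv2.copyMakeBorder(a,0,h-a.shape[0],0,0,0) for a in L]
im=np.hstack(L);s=min(800/im.shape[1],600/im.shape[0]);cv2.imwrite("pics/10.png",cv2.resize(im,None,fx=s,fy=s))
E
```

```text
['scene'] [0.51587846 0.0116613  0.06333115] [-0.   0.4 -0.3 -0.3 -0.1  0.3  0. ]
['side'] [ 0.51932003 -0.00195862  0.0833104 ] [ 0.   0.1  0.1 -0.1 -0.  -0. ]
['scene', 'side'] [0.52172991 0.01173723 0.06949328] [-0.3  0.8 -0.1 -0.4  0.1 -0.1 -0.2  0.4 -0.3  0.2 -0.5  0.5  0.2]
[-0.3  0.6 -1.5 -0.4 -0.  -1.3 -1.5] [-0.8 -0.3 -1.1 -1.8  0.5  0.2]
```

View pics/10.png

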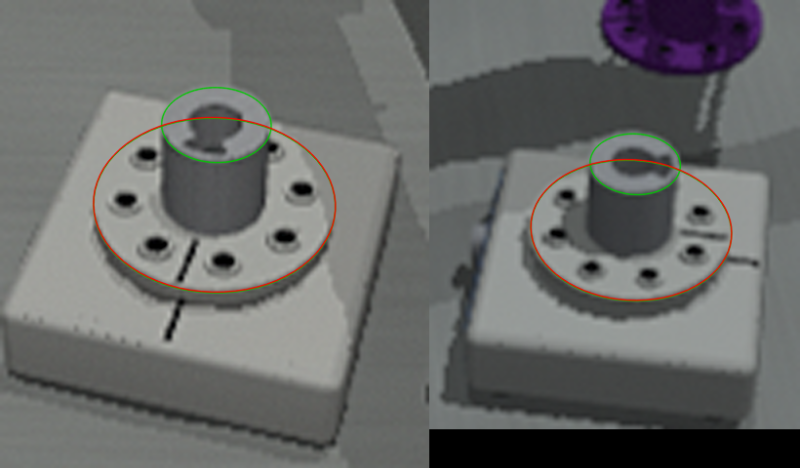

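The joint two-camera fit puts the underside at z = 0.0695 (flange 0.070). It sits about 3 mm off-centre in x, which is within the play. Signing off.

```bash
python3 - <<'E'
from cell import *
print(get_obs()["joint_velocities"].round(2)); print(sign_off())
E
```

```text
[ 0.29  0.24  0.12 -0.16 -0.1  -0.02 -0.01]
the job is handed in; nothing more can be done
None
```

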